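Clamp a brass fitting in the cam-lock fixture

TASK

Take the brass fitting with the black cap out of the wooden rack, seat it upright and fully home in the round nest of the blue fixture and let go of it. Then turn the red cam knob clockwise, gently, just until the sprung jaw snaps in against the fitting (its hidden follower has dropped into the cam's notch) and stop there without forcing the knob on; leave the other fittings where they are and let go.

Things in the scene. Friction and masses are not known exactly. Their poses are not given: they have to be found in the camera images.
- fixture: Blue steel block fixed to the bench, 100 (x) x 240 (y) x 45 mm high. Origin: centre of its underside; z up, y along its long side. The nest is at y = +65 mm, the knob's axis at y = -60 mm, both on x = 0. Top face at 45 mm.
- nest (a point): Centre of the nest's mouth in the block's top face: a round blind hole 18 mm wide, 18 mm deep, chamfered.
- fit: The fitting to clamp (black cap), 0.12 kg, 60 mm tall. From below: brass spigot dia 16 x 16 mm (goes into the nest), round flange dia 30 x 8 mm (comes to rest on the block's top face), hexagon 22 mm wide x 10, black cap dia 20 x 26 mm (grip it here, 34 to 60 mm above the origin). Origin: centre of the spigot's lower end, z up; seated it lies 16 mm below the nest's mouth.
- rack: Wooden rack fixed to the bench, 190 (x) x 60 (y) x 30 mm high, three holes on its x axis at -60, 0 and +60 mm, 19 mm wide. Each holds a fitting, spigot down, flange on the rack's top face; which hole is whose varies. Origin: centre of its underside, z up.
- spare_a: Another fitting of the same shape with a yellow cap, to be left in the rack. Origin and axes as for fit.
- spare_b: Another fitting with a yellow cap, to be left in the rack. Origin and axes as for fit.
- knob: Red cam knob: black disc dia 44, 7 mm high, with an upright red bar 46 long (x) x 14 thick (y), top 41 mm above the block. Origin: on its axis at the block's top face; z up, x along the bar to the white pointer. Turns clockwise only (stop 0 to 0.1 rad behind the start). The cam is keyed on its shaft inside the block at an unknown angle: the follower is fully in after a turn of 0.3 to 1.5 rad.
- knob_grip (a point): On the knob's axis, 28 mm above the block's top: a good grip height; axes as knob. Feel: free turning takes 0.05 to 0.1 N m (1 mm lobe just before the notch); then the knob pulls ahead by itself, up to 0.25 N m, for about 0.2 rad while the follower drops; then 0.05 to 0.1 rad of slack; then the notch's hard far wall (0.3 N m there is too much).
- jaw: Steel jaw with a red ridge, 26 wide, 11 long, 13 mm high, one piece with the hidden sprung follower (6 N). Origin: foot of the middle of its face to the nest; axes as the fixture's. In the fixture's frame it is at y = 83 mm (84 just before the notch) and snaps in to about 79 mm, against the seated fitting's flange, as the follower drops. A green stripe behind it then shows.

How it is judged:
On the way, in this order (a step that is already met when the one before it is completed fails the run):
1. the black-capped fitting stands fully home in the nest, let go, with the jaw still open (horizontal distance between fit and nest below 0.0025 m and z of fit in the frame of fixture below 0.031 m and angle between fit's own z axis and vertical below 0.09 rad and contact force between the fingers and fit below 0.05 N and y of jaw in the frame of fixture above 0.0815 m), for 0.2 s.
2. the follower has dropped into the notch and the jaw presses on the fitting (y of jaw in the frame of fixture below 0.0802 m and contact force between jaw and fit above 0.3 N), for 0.2 s.
At the end, for the whole second after the job is handed in: The black-capped fitting is at rest in the nest (2.5 mm of its centre, flange within 2 mm of the top face, 5 degrees of upright); the jaw is in by 2.8 mm or more (y under 80.2 mm in the fixture frame), pressing on it with over 0.3 N; the yellow-capped ones are within 20 mm of their start (all of step 2 and horizontal distance between fit and nest below 0.0025 m and z of fit in the frame of fixture below 0.031 m and angle between fit's own z axis and vertical below 0.09 rad and linear speed of fit below 0.02 m/s and distance of each of spare_a, spare_b from where it was at the start of the episode below 0.02 m); the robot touches nothing.
It fails at once if the knob is forced on: cam and follower press on each other with more than 15 N (about 0.3 N m on the knob against the notch's far wall) (contact force between knob and jaw above 15 N).
It fails at once if the fitting is rammed into the fixture with more than 40 N (contact force between fit and fixture above 40 N).
It fails at once if a yellow-capped fitting is moved by more than 20 mm (distance of any of spare_a, spare_b from where it was at the start of the episode above 0.02 m).
It also fails if it takes over 72 s, if anything falls off the work surface, if the arm or the gripper's body presses on something with over 40 N, if the wrist force passes 120 N, or if a joint passes its speed limit or range.

ROBOT

A 7-joint arm with a two-finger parallel gripper is mounted at the origin on the work surface. World frame = base frame: x ahead of the robot, y to its left, z up, the work surface at z = 0. Lengths are in m, angles in rad, forces in N, time in s.
With the tool pointing down it reaches from about 0.4 to 0.875 m from the base axis. Payload 6.5 kg.
Tool frame: the origin (TCP) lies where the fingers leave the gripper's body, on its centre line; the fingertips stand 73 mm ahead of it and the grasp point (between the pads) lies 54 mm ahead of it; z points along the fingers, y is the line along which they close (so a half turn about z gives the same grasp; the last joint's range is limited). The gripper opens to 85 mm and grips with 20 to 120 N. Pads are 22 mm wide; open, the fingers measure 114 mm over their backs; the gripper's body (76 mm by 85 mm) begins 54 mm behind the grasp point. The pads swing forward as they close: fully open they stand 13 mm farther back than shut.
Start: joints at [-1.363, 0.536, -0.004, 1.538, 0.003, 1.067, -0.071], TCP at [0.176, 0.626, 0.304] pointing down, gripper open.
Joint ranges: [-2.7, 2.7], [-0.37, 2.16], [-1.27, 1.26], [0.24, 2.4], [-1.31, 4.45], [0.19, 1.91], [-2.76, 2.76]. Speed limits (rad/s): [2.39, 2.39, 3.14, 3.14, 3.14, 3.14, 3.14].

INTERFACE

Orientations are given as a unit quaternion [x, y, z, w].
In Python, from workcell import r, eyes, workorder gives the robot as it stands.
- The arm moves only by the shell command python3 -m handwheel 'ROWS' [OPENING] [FORCE]. ROWS is a JSON object of lists of equal length, an entry for each row: "delta_pos": the shift along the tool's x, y, z in cm, a list of three; "rot": the turn, a rotation vector about the tool's x, y, z in rad, a list of three. A call has 1 to 10 rows; each row shifts and turns the commanded pose from where the row before left it, along the tool's axes as they then stand; what a row does not reach is not made up. A row lasts 1/8 s, in which the tool goes at most 62.5 mm and 10.7 degrees, less where a joint would pass 70% of its speed; a pose out of reach is approached as far as the arm can. A call with a gripper value outside its range is refused whole. OPENING is the opening, from 0 (shut) to 1 (fully open), set as the call begins (- or left out, the last holds). The fingers move at their own pace and stop on an object; FORCE is the grip in N (left out, the last holds). Time passes only in rows, so rows that do not move let the fingers close. It gives the time, the measured TCP pose, the force, the opening and the grip force at its end, in the units of the state.
- r.sense(): the state, without advancing time (a new reading comes with each control period).
- eyes.snapshot(name): name is "side" or "top" or "wrist"; returns the picture (384x512x3 uint8, blue, green, red); there is no depth.
- eyes.camera_model(name): a dict with "fx", "fy", "cx", "cy" (pixels), "D" ([k1, k2, p1, p2, k3] as OpenCV has them; the pictures are not rectified), "rvec" (rotation vector, rad) and "tvec" (3), from world to camera coordinates, as OpenCV has them. Camera axes: x right, y down, z forward; pixel columns grow to the right and rows downward; lengths in m; the calibration is good to about 2 mm. A picture is of the moment at which its call begins: read the wrist's pose just before it. camera_model takes no time and is no camera call; for the wrist camera it gives the pose at the moment of the call.
- workorder.hand_in(): hands the job in; it is judged then, once.
The state is a dict: "time_s": time; "qpos": joint angles; "qvel": joint speeds; "tau": joint torques, N m; "position": TCP position; "ee_rot": TCP orientation; "wrist_force": force on the tool from outside, world axes, zero at the start; "wrist_torque": the same for the moment, N m; "grip_width": finger opening in m; "finger_force": force on a finger pad.
Only numpy, scipy, OpenCV 4.12 (cv2) and the standard library are available. Lean on these libraries where they do the work, as an engineer would, in place of code of your own. Each camera call takes 0.05 s, during which the arm holds its last target. There are 200 camera calls.

## Working session

There is one attempt and no reset: what is moved stays moved. The work goes in short steps, Python scripts to look and compute and a shell command to move; the robot and the scene stay as the last step left them, time stands still between calls to the robot, and variables do not carry over. Pictures are saved under pics/ and viewed, at most 10 in all, crops included, and the job is handed in when it is done.

```bash
ls; mkdir -p pics; python3 - <<'E'
from workcell import r, eyes
import cv2
for n in("top","side","wrist"):
    cv2.imwrite(f"pics/{n}0.png",eyes.snapshot(n))
    m=eyes.camera_model(n); print(n,{k:[round(float(x),4) for x in __import__('numpy').ravel(v)] for k,v in m.items()})
s=r.sense();print(s)
E
```

```text
pics
top {'fx': [484.216], 'fy': [484.216], 'cx': [254.0312], 'cy': [186.3778], 'D': [0.0198, 0.0, 0.0, 0.0, 0.0], 'rvec': [2.1473, -2.1205, 0.1737], 'tvec': [0.0088, 0.5476, 0.9049]}
side {'fx': [446.7394], 'fy': [446.7394], 'cx': [263.6259], 'cy': [188.0867], 'D': [-0.0081, 0.0, 0.0, 0.0, 0.0], 'rvec': [2.1714, -0.7548, 0.3438], 'tvec': [-0.4345, 0.2639, 0.562]}
wrist {'fx': [323.9952], 'fy': [323.9952], 'cx': [261.29], 'cy': [192.3272], 'D': [-0.064, 0.0, 0.0, 0.0, 0.0], 'rvec': [-2.2843, -1.731, -0.286], 'tvec': [-0.6491, -0.0411, 0.3795]}
{'time_s': 0.15, 'qpos': array([-1.36320013,  0.5370263 , -0.00442851,  1.53861496,  0.00263182,
        1.06727968, -0.07119019]), 'qvel': array([-0.00066667, -0.00384765,  0.0003335 , -0.00418432,  0.00218759,
        0.00109499, -0.00148112]), 'tau': array([ 6.82211066e-04, -5.83785725e+01,  1.04920417e+00, -2.59349227e+01,
        1.24268507e-02,  6.50203525e-03,  1.13372744e-05]), 'position': array([0.17566453, 0.62542696, 0.30320441]), 'ee_rot': array([ 1.36427352e-01,  9.90649857e-01, -6.61102460e-04, -2.44514483e-05]), 'wrist_force': array([-0.42162109, -0.09420744,  0.28295181]), 'wrist_torque': array([ 0.02082204,  0.08236265, -0.02153258]), 'finger_force': 0.0, 'grip_width': 0.08551120512156454}
```

View pics/top0.png

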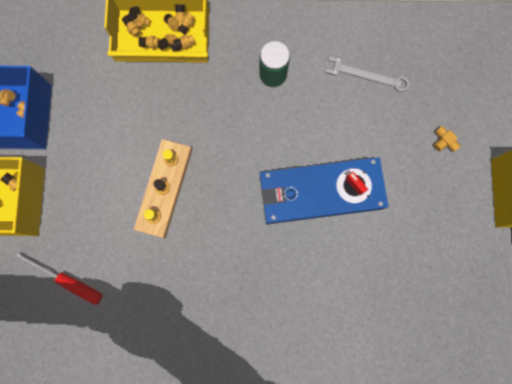

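View pics/side0.png

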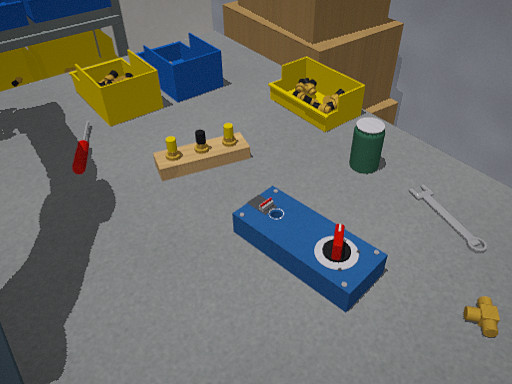

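The top view shows the rack at about (162,188), with the black cap in the middle hole at about (160,185). The fixture is at about (323,190), with the nest near (290,194), the jaw near (279,195) and the knob near (354,185). I'll enlarge both areas.

```bash
python3 - <<'E'
import cv2,numpy as np
t=cv2.imread('pics/top0.png');s=cv2.imread('pics/side0.png')
f=cv2.resize(t[150:230,255:395],None,fx=5,fy=5,interpolation=cv2.INTER_CUBIC)   #700x400
cv2.imwrite('pics/cropfix.png',f)
a=cv2.resize(t[135:240,130:195],None,fx=5,fy=5,interpolation=cv2.INTER_CUBIC) #325x525
b=cv2.resize(s[115:180,150:255],None,fx=4,fy=4,interpolation=cv2.INTER_CUBIC) #420x260
c=np.zeros((525,750,3),np.uint8);c[:,:325]=a;c[:260,330:]=b
cv2.imwrite('pics/croprack.png',c)
E
```

```text
(no output)
```

View pics/cropfix.png

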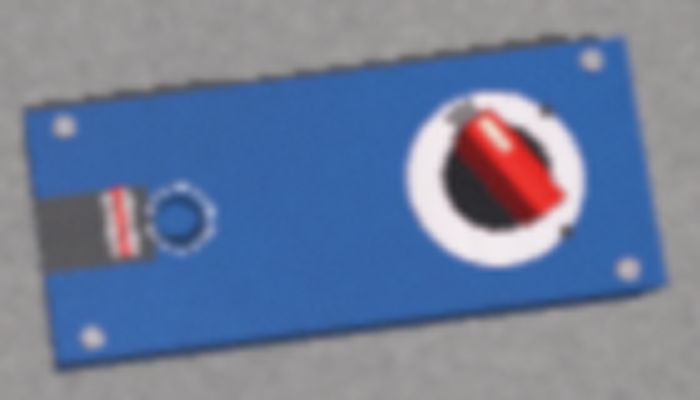

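View pics/croprack.png

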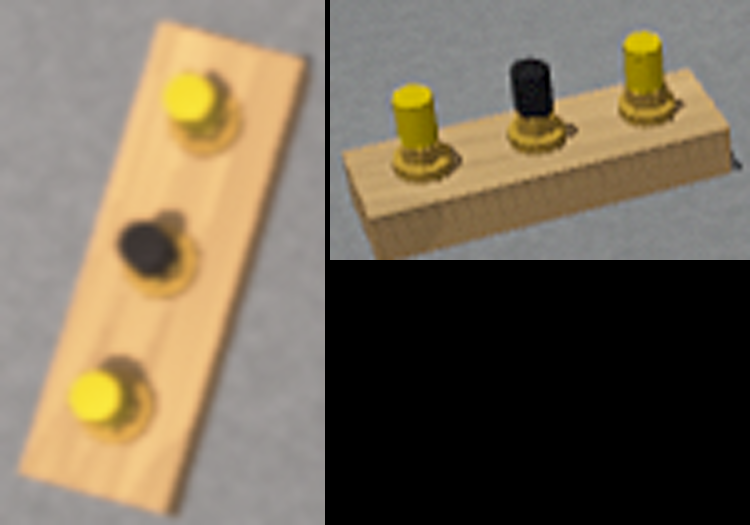

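The fixture crop shows the top-face corners at (25,107), (625,38), (665,285) and (57,368), the nest at (180,218), the white ring centre at (496,180), and the knob bar with its pointer end up-left. The rack crop shows black as the middle fitting, with its cap top at (146,248); the yellow cap tops are at (189,97) and (96,396).

```bash
cat > h.py <<'E'
import numpy as np,cv2
from workcell import r,eyes
from scipy.spatial.transform import Rotation as R
def cam(n):
    m=eyes.camera_model(n);K=np.array([[m['fx'],0,m['cx']],[0,m['fy'],m['cy']],[0,0,1.]])
    return K,np.array(m['D'],float),np.array(m['rvec'],float),np.array(m['tvec'],float)
def ray(px,z,c):
    K,D,rv,t=c; p=cv2.undistortPoints(np.array(px,float).reshape(-1,1,2),K,D)[:,0]
    Rm=cv2.Rodrigues(rv)[0]; C=-Rm.T@t.ravel(); d=np.c_[p,np.ones(len(p))]@Rm
    return C+d*((z-C[2])/d[:,2])[:,None]
def proj(P,c): 
    K,D,rv,t=c; return cv2.projectPoints(np.array(P,float).reshape(-1,1,3),rv,t,K,D)[0][:,0]
def tool(target):   # shift in tool axes (cm) of the tcp to a world target
    s=r.sense(); return R.from_quat(s['ee_rot']).inv().apply(np.array(target)-s['position'])*100
E
python3 - <<'E'
from h import *
np.set_printoptions(precision=4,suppress=True)
c=cam('top'); f=lambda l,x0,y0:[((u+.5)/5-.5+x0,(v+.5)/5-.5+y0) for u,v in l]
P=ray(f([(25,107),(625,38),(665,285),(57,368),(180,218),(496,180)],255,150),.045,c)
print(P); 
# edges
print([np.linalg.norm(P[i]-P[(i+1)%4]) for i in range(4)], np.linalg.norm(P[4]-P[5]), P[:4].mean(0))
# model fit: corners + nest + knob
M=np.array([[.05,.12],[.05,-.12],[-.05,-.12],[-.05,.12],[0,.065],[0,-.06]])
w=np.array([1,1,1,1,2,2.]);q=P[:,:2]
mq=(w[:,None]*q).sum(0)/w.sum();mm=(w[:,None]*M).sum(0)/w.sum()
best=None
H=((M-mm)*w[:,None]).T@(q-mq);th=np.arctan2(H[0,1]-H[1,0],H[0,0]+H[1,1])
Rm=np.array([[np.cos(th),-np.sin(th)],[np.sin(th),np.cos(th)]]);o=mq-Rm@mm
print('fix',o,th,'res mm',(q-(M@Rm.T+o))*1e3,'nest',Rm@[0,.065]+o,'knob',Rm@[0,-.06]+o)
print('bar z.086',ray(f([(485,112),(497,112),(462,125),(565,195),(530,222)],255,150),.086,c))
r1=ray(f([(160,20),(307,57),(20,470)],130,135),.03,c);print('rack',r1,np.linalg.norm(r1[0]-r1[1]),np.linalg.norm(r1[0]-r1[2]))
caps=ray(f([(189,97),(146,248),(96,396)],130,135),.074,c);print('caps',caps,np.diff(caps,axis=0))
fl=ray(f([(205,122),(160,263),(117,408)],130,135),.038,c);print('flange',fl)
s=cam('side')
print('side proj caps',(proj(caps,s)-[150,115])*4+[330,0])
E
```

```text
[[ 0.5784  0.0051  0.045 ]
 [ 0.6091 -0.2321  0.045 ]
 [ 0.5108 -0.2447  0.045 ]
 [ 0.4754 -0.0084  0.045 ]
 [ 0.5348 -0.0561  0.045 ]
 [ 0.5515 -0.1799  0.045 ]]
[np.float64(0.2391632591217594), np.float64(0.09909126448537324), np.float64(0.23888505448618577), np.float64(0.10384314923135526)] 0.12498197158672128 [ 0.5434 -0.12    0.045 ]
fix [ 0.5435 -0.1202] 0.1365975057009223 res mm [[ 1.7275 -0.3417]
 [-0.2207  0.2423]
 [ 0.5589  1.2753]
 [-2.1635 -0.2421]
 [ 0.2205 -0.2159]
 [-0.1716 -0.251 ]] nest [ 0.5346 -0.0559] knob [ 0.5516 -0.1797]
bar z.086 [[ 0.5704 -0.1679  0.086 ]
 [ 0.5704 -0.1725  0.086 ]
 [ 0.5653 -0.1592  0.086 ]
 [ 0.5391 -0.1972  0.086 ]
 [ 0.5287 -0.1839  0.086 ]]
rack [[0.6458 0.2043 0.03  ]
 [0.6312 0.1443 0.03  ]
 [0.463  0.2512 0.03  ]] 0.06182108326927933 0.18875268352912453
caps [[0.6037 0.183  0.074 ]
 [0.5446 0.1969 0.074 ]
 [0.4878 0.2131 0.074 ]] [[-0.0591  0.0139  0.    ]
 [-0.0568  0.0163  0.    ]]
flange [[0.602  0.1829 0.038 ]
 [0.5447 0.1984 0.038 ]
 [0.487  0.2126 0.038 ]]
side proj caps [[639.2537  39.2835]
 [525.4042  67.5482]
 [408.3526  93.2622]]
```

```bash
python3 - <<'E'
from h import *
print(tool([.5452,.1977,.23]))
E
```

```text
[-47.1386004  -31.18214357   7.3677187 ]
```

```bash
python3 -m handwheel '{"delta_pos":[[-2.5,-1.6,0.4],[-5,-3.3,0.8],[-5.2,-3.5,0.8],[-5.2,-3.5,0.8],[-5.2,-3.4,0.8],[-5.2,-3.4,0.8],[-5.2,-3.4,0.8],[-5.2,-3.4,0.8],[-5,-3.3,0.8],[-3.4,-2.3,0.6]],"rot":[[0,0,0],[0,0,0],[0,0,0],[0,0,0],[0,0,0],[0,0,0],[0,0,0],[0,0,0],[0,0,0],[0,0,-0.02]]}' 0.7 30; python3 - <<'E'
from h import *
np.set_printoptions(precision=4,suppress=True)
print(tool([.5452,.1977,.23]))
s=r.sense();y=R.from_quat(s['ee_rot']).apply([0,1,0]);print(np.arctan2(y[1],y[0]),s['qpos'],R.from_quat(s['ee_rot']).apply([0,0,1]))
c=cam('wrist');im=eyes.snapshot('wrist');cv2.imwrite('pics/w1.png',im)
print(proj([[.5452,.1977,.074],[.6035,.183,.074],[.4875,.213,.074],[.5452,.1977,.038]],c))
E
```

```text
time_s: 1.4
position: [0.5454, 0.1974, 0.2297]
ee_rot: [0.128, 0.992, -0.001, 0.0]
wrist_force: [0.1, 0.9, 0.0]
grip_width: 0.0599
finger_force: 0.0
[ 0.0277  0.0214 -0.0303]
1.314682026172006 [-0.5054  0.5087  0.1065  1.7957 -0.0681  0.841   0.9478] [ 0.0002 -0.0011 -1.    ]
[[262.1647 200.6592]
 [262.7909 270.9774]
 [262.4952 118.4854]
 [262.0607 185.866 ]]
```

View pics/w1.png

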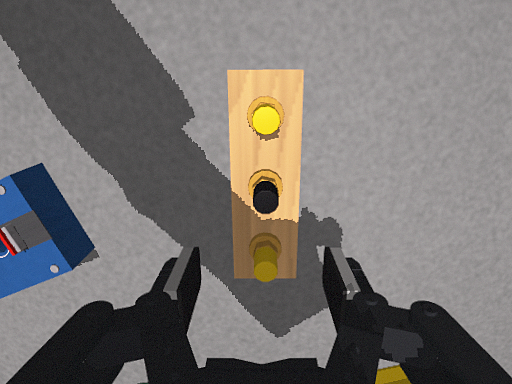

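The wrist view shows the black cap at about (265,200) against a predicted (262,200.7), so it sits about 1–2 mm to the +y side of the tool. I'll shift +1 mm, descend and grip.

```bash
python3 -m handwheel '{"delta_pos":[[0,0.12,1.5],[0,0,2.5],[0,0,2.5],[0,0,2.5],[0,0,1.3],[0,0,0.7],[0,0,0],[0,0,0]],"rot":[[0,0,0],[0,0,0],[0,0,0],[0,0,0],[0,0,0],[0,0,0],[0,0,0],[0,0,0]]}' 0.7 30 && python3 -m handwheel '{"delta_pos":[[0,0,0],[0,0,0],[0,0,0],[0,0,0],[0,0,0],[0,0,0]],"rot":[[0,0,0],[0,0,0],[0,0,0],[0,0,0],[0,0,0],[0,0,0]]}' 0.1 40
```

```text
time_s: 2.45
position: [0.5446, 0.202, 0.1209]
ee_rot: [0.127, 0.992, 0.0, 0.001]
wrist_force: [-0.6, 0.1, 0.8]
grip_width: 0.0596
finger_force: 0.0
time_s: 3.2
position: [0.5444, 0.2015, 0.1207]
ee_rot: [0.127, 0.992, 0.0, 0.0]
wrist_force: [-0.4, -1.1, 5.7]
grip_width: 0.0186
finger_force: 43.8
```

```bash
python3 -m handwheel '{"delta_pos":[[0,0,-0.3],[0,0,-0.8],[0,0,-1.5],[0,0,-2.5],[0,0,-2.5],[0,0,-1.5],[0,0,-0.7],[0,0,0],[0,0,0]],"rot":[[0,0,0],[0,0,0],[0,0,0],[0,0,0],[0,0,0],[0,0,0],[0,0,0],[0,0,0],[0,0,0]]}'; python3 - <<'E'
from h import *
np.set_printoptions(precision=4,suppress=True)
for i in range(3):
    s=r.sense();print(s['position'],s['wrist_force'],s['wrist_torque'],s['grip_width']); im=eyes.snapshot('wrist')
s=r.sense();y=R.from_quat(s['ee_rot']).apply([0,1,0]);print(np.arctan2(y[1],y[0]),R.from_quat(s['ee_rot']).apply([0,0,1]))
c=cam('wrist');P=s['position'];print(proj([P-[0,0,.044],P-[0,0,.054],P-[0,0,.08],P-[0,0,.105]],c))
t=eyes.snapshot('top');sd=eyes.snapshot('side')
print('top proj',proj([P-[0,0,.1]],cam('top')),'side',proj([P-[0,0,.054],P-[0,0,.105]],cam('side')))
o=np.zeros((576,800,3),np.uint8)
o[:384,:512]=im
(a,b)=proj([P-[0,0,.08]],cam('side'))[0].astype(int)
q=cv2.resize(sd[b-48:b+48,a-36:a+36],None,fx=4,fy=4,interpolation=cv2.INTER_CUBIC);o[:384,512:]=q;print('side crop',a-36,b-48)
cv2.imwrite('pics/g1.png',o[:384])
E
```

```text
time_s: 4.32
position: [0.5437, 0.2015, 0.2173]
ee_rot: [0.126, 0.992, -0.0, -0.001]
wrist_force: [0.2, -0.9, -1.8]
grip_width: 0.0184
finger_force: 43.2
[0.5437 0.2015 0.2173] [ 0.1823 -0.9286 -1.7677] [-0.0296  0.0159  0.036 ] 0.01844330179751671
[0.5437 0.2015 0.2173] [-0.8883  0.3592 -0.7639] [-0.0686  0.0381  0.0229] 0.018889055350021625
[0.5438 0.2015 0.2173] [-0.3279 -0.5038 -1.7164] [-0.0227  0.0777 -0.0134] 0.018579482844915653
1.3170297308289218 [-0.0012 -0.0006 -1.    ]
[[262.2918 294.6029]
 [262.2258 280.7731]
 [262.0877 251.9233]
 [261.9875 231.0566]]
top proj [[151.5246 180.5325]] side [[192.499   90.507 ]
 [195.308  114.2668]]
side crop 157 54
```

View pics/g1.png

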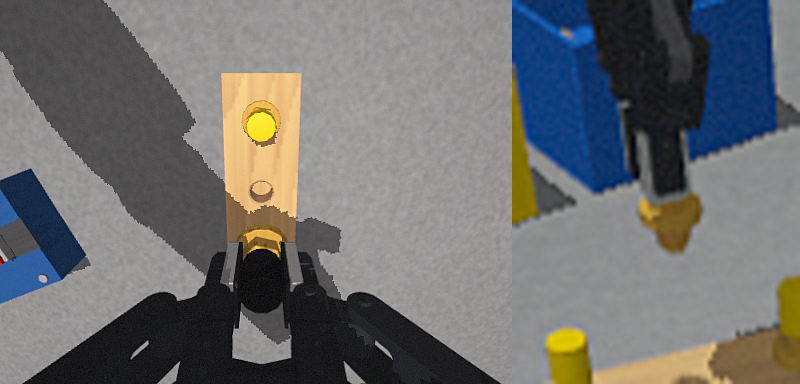

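The fitting is gripped and upright. The empty rack hole shows at about (261,190) with the tool above it. If I hover 15 mm higher over the nest, it should appear at that same pixel, so this calibrates itself.

```bash
python3 - <<'E'
from h import *
print(tool([.5346,-.0525,.2323]), ray([(261,190)],.03,cam('wrist')))
E
```

```text
[ -5.46739817 -24.82798993  -1.45027594] [[0.5456476  0.20052517 0.03      ]]
```

```bash
python3 -m handwheel '{"delta_pos":[[-0.3,-1.2,-0.5],[-0.6,-3,-0.5],[-0.8,-3.6,-0.45],[-0.8,-3.6,0],[-0.8,-3.6,0],[-0.8,-3.6,0],[-0.7,-3.2,0],[-0.4,-2,0],[-0.25,-1,0],[0,0,0]],"rot":[[0,0,0],[0,0,0],[0,0,0],[0,0,0],[0,0,0],[0,0,0],[0,0,0],[0,0,0],[0,0,0],[0,0,0]]}' && python3 -m handwheel '{"delta_pos":[[0,0,0],[0,0,0],[0,0,0],[0,0,0],[0,0,0],[0,0,0],[0,0,0],[0,0,0],[0,0,0],[0,0,0]],"rot":[[0,0,0.08],[0,0,0.15],[0,0,0.16],[0,0,0.16],[0,0,0.16],[0,0,0.16],[0,0,0.16],[0,0,0.1],[0,0,0.05],[0,0,0]]}'; python3 - <<'E'
from h import *
np.set_printoptions(precision=4,suppress=True)
s=r.sense();y=R.from_quat(s['ee_rot']).apply([0,1,0]);print(s['position'],np.arctan2(y[1],y[0]),R.from_quat(s['ee_rot']).apply([0,0,1]))
c=cam('wrist');im=eyes.snapshot('wrist');P=s['position'];cv2.imwrite('pics/w2.png',im)
old=cv2.imread('pics/g1.png')
z=lambda i:cv2.resize(i[150:250,211:311],None,fx=4,fy=4,interpolation=cv2.INTER_CUBIC)
cv2.imwrite('pics/cmp.png',np.hstack([z(old),z(im)]))
E
```

```text
time_s: 5.82
position: [0.5346, -0.0528, 0.2328]
ee_rot: [0.127, 0.992, -0.0, 0.0]
wrist_force: [-0.5, 0.1, -1.1]
grip_width: 0.019
finger_force: 43.3
time_s: 7.08
position: [0.5348, -0.0507, 0.2326]
ee_rot: [0.656, 0.755, 0.0, -0.0]
wrist_force: [1.0, 0.2, -2.2]
grip_width: 0.0189
finger_force: 43.2
[ 0.5348 -0.0507  0.2326] 0.13959421461950036 [-0.0001  0.0005 -1.    ]
```

View pics/cmp.png

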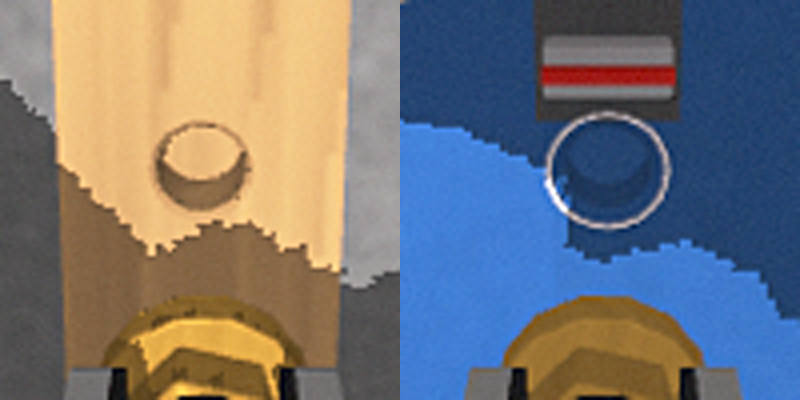

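The rack hole's centre is at (261.4,191.4) and the nest ring's at (263,192.6). At 0.83 mm/px the tool needs about +1.3 mm in y and −1.6 mm in x. I'll correct, lower to just above the mouth and check from the side.

```bash
python3 -m handwheel '{"delta_pos":[[-0.16,0.13,0.5],[0,0,1.5],[0,0,2],[0,0,2],[0,0,1],[0,0,0.4],[0,0,0],[0,0,0],[0,0,0],[0,0,0]],"rot":[[0,0,0],[0,0,0],[0,0,0],[0,0,0],[0,0,0],[0,0,0],[0,0,0],[0,0,0],[0,0,0],[0,0,0]]}'; python3 - <<'E'
from h import *
np.set_printoptions(precision=4,suppress=True)
s=r.sense();y=R.from_quat(s['ee_rot']).apply([0,1,0]);P=s['position'];print(P,np.arctan2(y[1],y[0]),s['wrist_force'])
sd=eyes.snapshot('side');c=cam('side')
print('side proj spigot',proj([P-[0,0,.1068]],c),'nest est',proj([[P[0],P[1],.045]],c))
print('d per 10mm along fix x,y:',np.diff(proj([[.536,-.052,.045],[.5459,-.0506,.045],[.536,-.052,.045],[.5346,-.0421,.045]],c),axis=0)[::2])
cv2.imwrite('pics/sd3.png',sd)
o=cv2.resize(sd[165:240,225:325],None,fx=7,fy=7,interpolation=cv2.INTER_CUBIC);cv2.imwrite('pics/sd3c.png',o)
E
```

```text
time_s: 8.38
position: [0.5363, -0.0535, 0.1589]
ee_rot: [0.657, 0.754, 0.0, 0.0]
wrist_force: [0.3, -0.2, -1.7]
grip_width: 0.0188
finger_force: 43.2
[ 0.5363 -0.0535  0.1589] 0.13710681888959775 [ 0.2766 -0.2303 -1.6958]
side proj spigot [[275.3986 209.0371]] nest est [[275.3436 212.1419]]
d per 10mm along fix x,y: [[ 3.9893 -2.9384]
 [-4.332  -2.7868]]
```

View pics/sd3c.png

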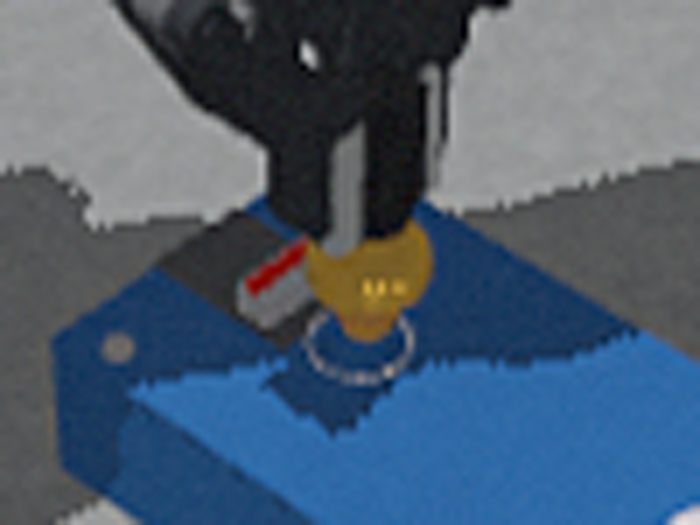

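The side view shows the spigot tip at crop x≈368 and the ring centre at about 358, so roughly 1–2 mm of misalignment is left and the views disagree slightly. I'll measure this numerically.

```bash
python3 - <<'E'
from h import *
from scipy.optimize import least_squares
np.set_printoptions(precision=2,suppress=True)
# side ring, unobstructed
s0=cv2.imread('pics/side0.png');s3=cv2.imread('pics/sd3.png');w2=cv2.imread('pics/w2.png')
def ring(im,u0,u1,v0,v1,name):
    a=im[v0:v1,u0:u1].astype(float); wgt=np.clip(a.min(2)-np.median(a.min(2))-25,0,None)   # red channel-ish: white vs blue
    v,u=np.nonzero(wgt>0); e=cv2.fitEllipse(np.c_[u+u0,v+v0].astype(np.float32)); print(name,len(u),e); return wgt
ring(s0,267,287,206,223,'side0 ring')
ring(w2,245,282,177,209,'w2 ring')
# brass rows in side, with sub-pixel edges
h=cv2.cvtColor(s3,cv2.COLOR_BGR2HSV)
m=(h[...,0]>8)&(h[...,0]<28)&(h[...,1]>110)&(h[...,2]>60)
for v in range(197,217):
    u=np.nonzero(m[v,255:300])[0]+255
    if len(u):print(v,u.min(),u.max(),(u.min()+u.max())/2)
h=cv2.cvtColor(w2,cv2.COLOR_BGR2HSV);m=(h[...,0]>8)&(h[...,0]<28)&(h[...,1]>110)
for v in range(222,245,3):
    u=np.nonzero(m[v])[0];u=u[(u>200)&(u<320)]
    if len(u):print('w2',v,u.min(),u.max(),(u.min()+u.max())/2)
E
```

```text
side0 ring 101 ((275.1413879394531, 212.64199829101562), (11.352580070495605, 16.965877532958984), 110.27645111083984)
w2 ring 262 ((261.26971435546875, 192.93174743652344), (27.894636154174805, 34.06499099731445), 54.65716552734375)
197 283 284 283.5
198 281 285 283.0
199 269 285 277.0
200 269 285 277.0
201 268 285 276.5
202 269 286 277.5
203 269 286 277.5
204 269 285 277.0
205 269 285 277.0
206 270 284 277.0
207 270 284 277.0
208 271 282 276.5
209 273 281 277.0
210 274 281 277.5
211 274 280 277.0
212 275 279 277.0
213 277 277 277.0
w2 225 254 269 261.5
w2 228 247 276 261.5
w2 231 243 279 261.0
w2 234 240 282 261.0
w2 237 238 284 261.0
w2 240 237 285 261.0
w2 243 242 280 261.0
```

```bash
python3 - <<'E'
from h import *
from scipy.optimize import minimize
from scipy.ndimage import map_coordinates,gaussian_filter
np.set_printoptions(precision=4,suppress=True)
a=np.linspace(0,2*np.pi,72,endpoint=False)
s=r.sense()
def fit(im,c,x0,sig=.6):
    b=im.astype(float); wgt=gaussian_filter(b[...,2]-.3*b[...,0],sig)   # red minus blue: white against blue
    def f(p):
        q=proj(np.c_[p[0]+p[2]*np.cos(a),p[1]+p[2]*np.sin(a),0*a+.045],c)
        return -np.mean(map_coordinates(wgt,[q[:,1],q[:,0]],order=1))
    best=min((minimize(f,[x0[0]+i,x0[1]+j,rr],method='Nelder-Mead',options=dict(xatol=1e-5,fatol=1e-3,initial_simplex=np.array([[x0[0]+i,x0[1]+j,rr],[x0[0]+i+.001,x0[1]+j,rr],[x0[0]+i,x0[1]+j+.001,rr],[x0[0]+i,x0[1]+j,rr+.001]]))) for i in(-.002,0,.002) for j in(-.002,0,.002) for rr in(.010,.0125)),key=lambda m:m.fun)
    print(best.x*1e3,best.fun,'px',proj([[*best.x[:2],.045]],c)); return best.x
for n in('side','top'): fit(cv2.imread(f'pics/{n}0.png'),cam(n),(.535,-.055))
# wrist camera model at w2: shift the present one back to the pose of w2
K,D,rv,t=cam('wrist');Rm=cv2.Rodrigues(rv)[0];dC=np.array([.5348,-.0507,.2326])-s['position']
t2=t.ravel()-Rm@dC
x=fit(cv2.imread('pics/w2.png'),(K,D,rv,t2),(.536,-.052))
print('tcp then .5348 -.0507; wrist-cam camera centre',-Rm.T@t2)
# rack hole in g1 for comparison: wrist model there -> bias
E
```

```text
[535.3277 -55.7476  12.381 ] -64.07925200257955 px [[275.7425 213.1373]]
[534.9367 -33.3583  -0.    ] -178.61454981355988 px [[279.     193.0001]]
[545.8662 -33.3064  -0.0001] -155.40776708306825 px [[277.9994 168.9997]]
tcp then .5348 -.0507; wrist-cam camera centre [0.5232 0.0313 0.3016]
```

```bash
python3 - <<'E'
from h import *
from scipy.ndimage import map_coordinates,gaussian_filter
np.set_printoptions(precision=4,suppress=True)
a=np.linspace(0,2*np.pi,72,endpoint=False);s=r.sense()
def fit(im,c,x0,rr):
    b=im.astype(float); w=gaussian_filter(np.minimum(b[...,2],150),.6); best=(-1,)
    for R0 in rr:
     for i in np.arange(-.005,.0051,.00025):
      for j in np.arange(-.005,.0051,.00025):
        q=proj(np.c_[x0[0]+i+R0*np.cos(a),x0[1]+j+R0*np.sin(a),0*a+x0[2]],c)
        v=map_coordinates(w,[q[:,1],q[:,0]],order=1).mean()
        if v>best[0]:best=(v,x0[0]+i,x0[1]+j,R0)
    print(np.array(best),'px',proj([[best[1],best[2],x0[2]]],c))
for n in('side','top'): fit(cv2.imread(f'pics/{n}0.png'),cam(n),(.535,-.055,.045),(.012,.0124,.0128))
K,D,rv,t=cam('wrist');Rm=cv2.Rodrigues(rv)[0]
t2=t.ravel()-Rm@(np.array([.5348,-.0507,.2326])-s['position'])
c=(K,D,rv,t2);fit(cv2.imread('pics/w2.png'),c,(.536,-.052,.045),(.012,.0124,.0128))
print('fit axis px',proj([[.5348,-.0507,z] for z in(.045,.134,.142)],c))
E
```

```text
[103.28     0.5353  -0.056    0.0124] px [[275.8021 213.2384]]
[101.6426   0.5345  -0.0555   0.0128] px [[290.3106 193.3602]]
[120.2069   0.536   -0.055    0.0124] px [[262.3827 192.3487]]
fit axis px [[261.6651 187.3151]
 [261.8449 235.0604]
 [261.8693 241.551 ]]
```

The side-camera difference and the wrist self-calibration agree on the nest being at about (0.5354,−0.0522). I'll shift (+0.14,−0.07) cm and go down feeling the force.

```bash
python3 -m handwheel '{"delta_pos":[[0.14,-0.07,0],[0,0,0],[0,0,0.2],[0,0,0.2],[0,0,0.2],[0,0,0.15],[0,0,0],[0,0,0]],"rot":[[0,0,0],[0,0,0],[0,0,0],[0,0,0],[0,0,0],[0,0,0],[0,0,0],[0,0,0]]}';  python3 -m handwheel '{"delta_pos":[[0,0,0.1],[0,0,0.1],[0,0,0]],"rot":[[0,0,0],[0,0,0],[0,0,0]]}'
```

```text
time_s: 9.43
position: [0.5353, -0.0522, 0.1512]
ee_rot: [0.657, 0.754, 0.0, 0.0]
wrist_force: [-0.3, -0.2, -1.5]
grip_width: 0.0185
finger_force: 43.2
time_s: 9.8
position: [0.5352, -0.0522, 0.1491]
ee_rot: [0.657, 0.754, -0.0, -0.0]
wrist_force: [-0.6, 0.3, -1.6]
grip_width: 0.0185
finger_force: 43.2
```

```bash
python3 -m handwheel '{"delta_pos":[[0,0,0.1],[0,0,0.1],[0,0,0.1],[0,0,0]],"rot":[[0,0,0],[0,0,0],[0,0,0],[0,0,0]]}';  python3 -m handwheel '{"delta_pos":[[0,0,0.1],[0,0,0.1],[0,0,0.1],[0,0,0]],"rot":[[0,0,0],[0,0,0],[0,0,0],[0,0,0]]}'
```

```text
time_s: 10.3
position: [0.5353, -0.0522, 0.1461]
ee_rot: [0.657, 0.754, 0.0, -0.0]
wrist_force: [0.5, 0.2, -1.9]
grip_width: 0.0183
finger_force: 43.2
time_s: 10.8
position: [0.5353, -0.0522, 0.1431]
ee_rot: [0.657, 0.754, 0.0, 0.0]
wrist_force: [0.5, 0.0, -1.6]
grip_width: 0.0187
finger_force: 43.2
```

No contact at 8.7 mm deep, so it's centred. Continuing.

```bash
python3 -m handwheel '{"delta_pos":[[0,0,0.15],[0,0,0.15],[0,0,0.15],[0,0,0.1],[0,0,0]],"rot":[[0,0,0],[0,0,0],[0,0,0],[0,0,0],[0,0,0]]}';  python3 -m handwheel '{"delta_pos":[[0,0,0.08],[0,0,0.0]],"rot":[[0,0,0],[0,0,0]]}';  python3 -m handwheel '{"delta_pos":[[0,0,0.06],[0,0,0.0]],"rot":[[0,0,0],[0,0,0]]}'
```

```text
time_s: 11.42
position: [0.5353, -0.0521, 0.1376]
ee_rot: [0.657, 0.754, -0.0, -0.0]
wrist_force: [0.2, 0.1, -1.2]
grip_width: 0.0185
finger_force: 43.2
time_s: 11.68
position: [0.5353, -0.0522, 0.1368]
ee_rot: [0.657, 0.754, 0.0, 0.0]
wrist_force: [0.8, 0.2, -1.7]
grip_width: 0.0185
finger_force: 43.2
time_s: 11.92
position: [0.5353, -0.0522, 0.1362]
ee_rot: [0.657, 0.754, 0.0, 0.0]
wrist_force: [0.9, -0.4, -1.8]
grip_width: 0.0188
finger_force: 43.2
```

```bash
python3 -m handwheel '{"delta_pos":[[0,0,0.05],[0,0,0.0]],"rot":[[0,0,0],[0,0,0]]}';  python3 -m handwheel '{"delta_pos":[[0,0,0.05],[0,0,0.0]],"rot":[[0,0,0],[0,0,0]]}'
```

```text
time_s: 12.18
position: [0.5353, -0.0522, 0.1358]
ee_rot: [0.657, 0.754, 0.0, 0.0]
wrist_force: [-0.1, 1.1, -0.4]
grip_width: 0.0185
finger_force: 43.4
time_s: 12.42
position: [0.5354, -0.0522, 0.1357]
ee_rot: [0.657, 0.754, 0.0, -0.0]
wrist_force: [-1.0, 1.0, 5.4]
grip_width: 0.0189
finger_force: 44.4
```

It's home: 7 N at the predicted height of 0.1358. I'll release and rise.

```bash
python3 -m handwheel '{"delta_pos":[[0,0,0],[0,0,0],[0,0,0],[0,0,0],[0,0,-0.5],[0,0,-1.5],[0,0,-3],[0,0,-3],[0,0,-2],[0,0,0]],"rot":[[0,0,0],[0,0,0],[0,0,0],[0,0,0],[0,0,0],[0,0,0],[0,0,0],[0,0,0],[0,0,0],[0,0,0]]}' 0.6; python3 - <<'E'
from h import *
np.set_printoptions(precision=4,suppress=True)
im=eyes.snapshot('wrist');t=eyes.snapshot('side');cv2.imwrite('pics/w4.png',im)
s=r.sense();y=R.from_quat(s['ee_rot']).apply([0,1,0]);print(s['position'],np.arctan2(y[1],y[0]),s['qpos'],s['wrist_torque'])
# knob = nest + 125 mm along -fixture y
th=.1366;n=np.array([.5353,-.0522]);k=n+.125*np.array([np.sin(th),-np.cos(th)]);print('knob',k,tool([*k,.236]))
o=np.hstack([cv2.resize(im,(400,300)),cv2.resize(t[155:255,220:353],(400,300),interpolation=cv2.INTER_CUBIC)]);cv2.imwrite('pics/v4.png',o)
E
```

```text
time_s: 13.68
position: [0.5364, -0.0523, 0.2375]
ee_rot: [0.657, 0.754, 0.001, 0.001]
wrist_force: [0.3, -0.3, -0.6]
grip_width: 0.0512
finger_force: 0.0
[ 0.5351 -0.0521  0.2354] 0.13717275251757968 [-0.329   0.4643  0.4413  1.9166 -0.2657  0.8174  0.3918] [-0.0397 -0.0123  0.0412]
knob [ 0.5523 -0.176 ] [-12.5151   0.0081  -0.0671]
```

View pics/v4.png

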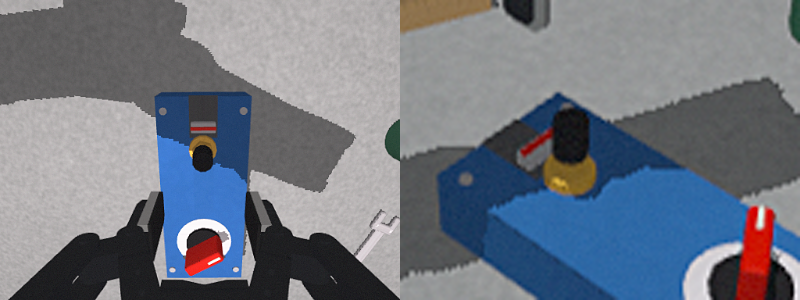

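The fitting stands upright, with its flange on the block and the jaw open (red ridge outside the flange). Next I'll fit the knob bar's angle by silhouette.

```bash
cat >> h.py <<'E'
def knobfit(im,c,x0,yaw0):
    from scipy.optimize import minimize
    S=4; h=cv2.cvtColor(im,cv2.COLOR_BGR2HSV); b=proj([[*x0,.07]],c)[0]; u,v=(b-45).astype(int).clip(0)
    m=(((h[...,0]<8)|(h[...,0]>172))&(h[...,1]>130)&(h[...,2]>50)).astype(np.uint8)*255
    w=im[...,:].min(2)>150; m=m[v:v+90,u:u+90]
    m=cv2.morphologyEx(m,cv2.MORPH_CLOSE,np.ones((5,5)))
    M=cv2.resize(m,None,fx=S,fy=S,interpolation=cv2.INTER_LINEAR)>127
    B=np.array([[x,y,z] for x in(-.023,.023) for y in(-.007,.007) for z in(.052,.086)])
    def f(p):
        P=B.copy();cc,ss=np.cos(p[2]),np.sin(p[2]);P[:,0]=p[0]/1e3+cc*B[:,0]-ss*B[:,1];P[:,1]=p[1]/1e3+ss*B[:,0]+cc*B[:,1]
        q=((proj(P,c)-[u,v]+.5)*S-.5)*16
        k=np.zeros(M.shape,np.uint8);cv2.fillConvexPoly(k,cv2.convexHull(q.astype(np.int32)),1,shift=4)
        return -(M&(k>0)).sum()/(M|(k>0)).sum()
    best=min((minimize(f,[x0[0]*1e3,x0[1]*1e3,yaw0+d],method='Nelder-Mead',options=dict(initial_simplex=np.array([x0[0]*1e3,x0[1]*1e3,yaw0+d])+np.array([[0,0,0],[3,0,0],[0,3,0],[0,0,.15]]))) for d in(-.2,0,.2)),key=lambda o:o.fun)
    return best.x,-best.fun
E
python3 - <<'E'
from h import *
np.set_printoptions(precision=4,suppress=True)
for n in('top','side'): print(n,knobfit(cv2.imread(f'pics/{n}0.png'),cam(n),(.5516,-.1797),.62))
print('wrist',knobfit(cv2.imread('pics/w4.png'),cam('wrist'),(.5523,-.177),.62))
E
python3 -m handwheel '{"delta_pos":[[-1,0,0],[-2.5,0,0],[-3.2,0,0],[-3,0,0],[-2,0,0],[-0.8,0,0],[0,0,0]],"rot":[[0,0,0],[0,0,0],[0,0,0],[0,0,0],[0,0,0],[0,0,0],[0,0,0]]}'
python3 -m handwheel '{"delta_pos":[[0,0,0],[0,0,0],[0,0,0],[0,0,0],[0,0,0],[0,0,0],[0,0,0],[0,0,0],[0,0,0],[0,0,0]],"rot":[[0,0,0.08],[0,0,0.15],[0,0,0.16],[0,0,0.16],[0,0,0.16],[0,0,0.16],[0,0,0.13],[0,0,0.08],[0,0,0],[0,0,0]]}'
python3 - <<'E'
from h import *
np.set_printoptions(precision=4,suppress=True)
im=eyes.snapshot('wrist');cv2.imwrite('pics/w5.png',im)
print('wrist',knobfit(im,cam('wrist'),(.5523,-.177),.62))
s=r.sense();y=R.from_quat(s['ee_rot']).apply([0,1,0]);print(s['position'],np.arctan2(y[1],y[0]),s['qpos'])
E
```

```text
top (array([ 552.4308, -179.8477,    0.7316]), np.float64(0.8136193252811329))
side (array([ 552.9107, -179.6387,    0.6879]), np.float64(0.8876805713358221))
wrist (array([ 550.4316, -176.3527,    0.8339]), np.float64(0.854871415237053))
time_s: 14.65
position: [0.5523, -0.1759, 0.2349]
ee_rot: [0.657, 0.754, -0.0, -0.0]
wrist_force: [0.3, 0.3, 0.2]
grip_width: 0.0513
finger_force: 0.0
time_s: 15.9
position: [0.5524, -0.1752, 0.2351]
ee_rot: [0.951, 0.31, 0.0, -0.0]
wrist_force: [0.1, -0.3, 0.6]
grip_width: 0.0515
finger_force: 0.0
wrist (array([ 553.3956, -179.5676,    0.6906]), np.float64(0.8538843418757547))
[ 0.5524 -0.1754  0.2352] -0.9409314562753347 [-0.2869  0.6002  0.7193  1.819  -0.4917  0.9092 -0.284 ]
```

```bash
python3 - <<'E'
from h import *
im=cv2.imread('pics/w5.png');c=cam('wrist')
b=proj([[.5523,-.177,.07]],c)[0].astype(int);print(b)
u,v=b-[70,60];o=cv2.resize(im[v:v+120,u:u+140],None,fx=5,fy=5,interpolation=cv2.INTER_CUBIC)
for yaw,col in((.62,(0,255,0)),(.72,(255,255,0))):
    P=[[.5523+x*np.cos(yaw)-y*np.sin(yaw),-.177+x*np.sin(yaw)+y*np.cos(yaw),.086] for x,y in((.023,.007),(-.023,.007),(-.023,-.007),(.023,-.007))]
    q=((proj(P,c)-[u,v]+.5)*5-.5).astype(int);cv2.polylines(o,[q],True,col,1)
cv2.imwrite('pics/w5c.png',o);print(u,v)
E
```

```text
[263 197]
193 137
```

View pics/w5c.png

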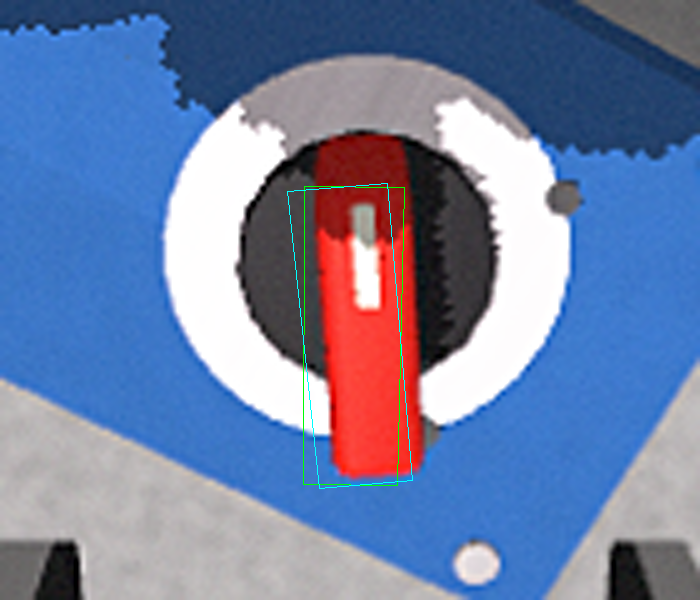

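The bar's edges lean about 0.056 against green's −0.01, so the yaw is about 0.68. The white ring's centre is near (266.5,186). I'll check that knob-axis offset with a circle fit in every view.

```bash
cat > k.py <<'E'
from h import *
from scipy.ndimage import map_coordinates,gaussian_filter
a=np.linspace(0,2*np.pi,120,endpoint=False)
def fitc(im,c,x0,lo,hi):
    h=cv2.cvtColor(im,cv2.COLOR_BGR2HSV);blue=((h[...,0]>95)&(h[...,0]<130)&(h[...,1]>100)).astype(float)
    blue=gaussian_filter(blue,.4)
    def val(x,y,R0):
        q=proj(np.c_[x+R0*np.cos(a),y+R0*np.sin(a),0*a+.045],c);return map_coordinates(blue,[q[:,1],q[:,0]],order=1,mode='nearest')
    best=(-9,)
    for st,rng in((.001,.007),(.00025,.001)):
        ctr=x0 if st>.0005 else best[1:3]
        for i in np.arange(-rng,rng+1e-6,st):
            for j in np.arange(-rng,rng+1e-6,st):
                for R0 in np.arange(lo,hi,.0005):
                    v=np.clip(val(ctr[0]+i,ctr[1]+j,R0+.0012)-val(ctr[0]+i,ctr[1]+j,R0-.0012),-1,1).mean()
                    if v>best[0]:best=(v,ctr[0]+i,ctr[1]+j,R0)
    return np.array(best)
E
python3 - <<'E'
from k import *
np.set_printoptions(precision=4,suppress=True)
s=r.sense();print(s['position'])
for n in('top','side'):print(n,fitc(cv2.imread(f'pics/{n}0.png'),cam(n),(.552,-.179),.026,.036))
K,D,rv,t=cam('wrist');print('w5',fitc(cv2.imread('pics/w5.png'),(K,D,rv,t),(.554,-.179),.026,.036))
# w4 pose: tcp .5351 -.0521 .2354, tool turned by -1.0781 about vertical from now
Rm=cv2.Rodrigues(rv)[0];C=-Rm.T@t.ravel();Q=R.from_rotvec([0,0,.1372+.9409]).as_matrix()
C4=Q@(C-s['position'])+[.5351,-.0521,.2354];R4=Rm@Q.T;c4=(K,D,cv2.Rodrigues(R4)[0],-R4@C4)
print('w4',fitc(cv2.imread('pics/w4.png'),c4,(.552,-.179),.026,.036))
E
```

```text
[ 0.5524 -0.1754  0.2352]
top [ 0.801   0.5523 -0.1795  0.0355]
side [ 0.745   0.5533 -0.1797  0.0345]
w5 [ 0.8711  0.5538 -0.1792  0.0345]
w4 [ 0.7079  0.5515 -0.1767  0.034 ]
```

Bias-corrected views give the knob axis at about (0.5533,−0.1762). I'll align, descend and grip lightly.

```bash
python3 -m handwheel '{"delta_pos":[[0.03,0.12,1],[0,0,2.2],[0,0,2.5],[0,0,2.5],[0,0,1.5],[0,0,0.7],[0,0,0.3],[0,0,0],[0,0,0]],"rot":[[0,0,-0.03],[0,0,0],[0,0,0],[0,0,0],[0,0,0],[0,0,0],[0,0,0],[0,0,0],[0,0,0]]}' 0.6 20
cat > st.py <<'E'
from h import *
np.set_printoptions(precision=3,suppress=True)
F=[];T=[]
for i in range(4):
    s=r.sense();F.append(s['wrist_force']);T.append(s['wrist_torque']);eyes.snapshot('top')
y=R.from_quat(s['ee_rot']).apply([0,1,0])
print(round(s['time_s'],2),s['position'],'yaw %.3f'%np.arctan2(y[1],y[0]),'F',np.mean(F,0),'T',np.mean(T,0),'sd',np.std(T,0),s['grip_width'],round(float(s['qpos'][6]),2))
E
python3 st.py; python3 -m handwheel '{"delta_pos":[[0,0,0],[0,0,0],[0,0,0],[0,0,0],[0,0,0],[0,0,0]],"rot":[[0,0,0],[0,0,0],[0,0,0],[0,0,0],[0,0,0],[0,0,0]]}' 0.08 20; python3 st.py
```

```text
time_s: 17.08
position: [0.5537, -0.1769, 0.1289]
ee_rot: [0.946, 0.323, 0.0, 0.0]
wrist_force: [-0.4, -0.4, -0.1]
grip_width: 0.0512
finger_force: 0.0
17.23 [ 0.554 -0.177  0.129] yaw -0.913 F [-0.271  0.044 -0.004] T [-0.012  0.004  0.013] sd [0.033 0.034 0.022] 0.051189665497686596 -0.17
time_s: 18.02
position: [0.5543, -0.1782, 0.1287]
ee_rot: [0.946, 0.323, 0.001, 0.002]
wrist_force: [3.0, -3.9, -2.3]
grip_width: 0.0137
finger_force: 21.2
18.18 [ 0.554 -0.178  0.129] yaw -0.914 F [ 3.365 -4.118 -2.28 ] T [-0.869 -0.661 -0.001] sd [0.039 0.004 0.035] 0.013831419928794058 -0.17
```

The grip holds, but a 5 N side force along +tool y shows the knob is a bit further over. I'll ease the tool that way.

```bash
python3 -m handwheel '{"delta_pos":[[0,0.12,0],[0,0,0],[0,0,0]],"rot":[[0,0,0],[0,0,0],[0,0,0]]}' >/dev/null; python3 st.py
```

```text
18.75 [ 0.554 -0.178  0.129] yaw -0.913 F [ 1.577 -3.543  2.658] T [-0.81  -0.436 -0.015] sd [0.053 0.029 0.016] 0.013587511924696824 -0.17
```

```bash
python3 -m handwheel '{"delta_pos":[[0,0.15,0],[0,0.1,0],[0,0,0],[0,0,0]],"rot":[[0,0,0],[0,0,0],[0,0,0],[0,0,0]]}' >/dev/null; python3 st.py
```

```text
19.45 [ 0.555 -0.179  0.129] yaw -0.913 F [-3.302  0.517 11.924] T [ 0.032  0.567 -0.028] sd [0.028 0.005 0.025] 0.013958215725150819 -0.16
```

```bash
python3 -m handwheel '{"delta_pos":[[0,-0.1,-0.06],[0,0,0],[0,0,0]],"rot":[[0,0,0],[0,0,0],[0,0,0]]}' >/dev/null; python3 st.py
```

```text
20.02 [ 0.555 -0.179  0.129] yaw -0.913 F [-0.586 -0.644  3.796] T [-0.23   0.067  0.004] sd [0.041 0.051 0.043] 0.01354728890611239 -0.17
```

Forces are balanced. I'll turn clockwise in small steps and watch Tz.

```bash
python3 -m handwheel '{"delta_pos":[[0,0,0],[0,0,0],[0,0,0]],"rot":[[0,0,0.05],[0,0,0.05],[0,0,0]]}' >/dev/null; python3 st.py;  python3 -m handwheel '{"delta_pos":[[0,0,0],[0,0,0],[0,0,0]],"rot":[[0,0,0.05],[0,0,0.05],[0,0,0]]}' >/dev/null; python3 st.py
```

```text
20.6 [ 0.555 -0.179  0.129] yaw -1.012 F [-1.131  0.354  3.566] T [-0.047  0.263  0.102] sd [0.035 0.033 0.023] 0.01338600967759058 -0.24
21.18 [ 0.555 -0.179  0.129] yaw -1.112 F [-2.195  0.988  3.162] T [ 0.153  0.319 -0.144] sd [0.04  0.035 0.014] 0.013396000989214925 -0.32
```

Tz went from +0.10 to −0.144, so the knob is already pulling ahead. Finer steps from here.

```bash
python3 -m handwheel '{"delta_pos":[[0,0,0],[0,0,0]],"rot":[[0,0,0.03],[0,0,0]]}' >/dev/null; python3 st.py;  python3 -m handwheel '{"delta_pos":[[0,0,0],[0,0,0]],"rot":[[0,0,0.03],[0,0,0]]}' >/dev/null; python3 st.py
```

```text
21.62 [ 0.555 -0.179  0.129] yaw -1.143 F [-2.74   1.95   2.099] T [ 0.348  0.512 -0.084] sd [0.047 0.038 0.024] 0.013848912625782875 -0.35
22.07 [ 0.555 -0.179  0.129] yaw -1.173 F [-3.418  2.403  1.034] T [ 0.531  0.637 -0.123] sd [0.041 0.013 0.014] 0.013678546971540664 -0.37
```

```bash
python3 -m handwheel '{"delta_pos":[[0,0,0],[0,0,0]],"rot":[[0,0,0.03],[0,0,0]]}' >/dev/null; python3 st.py;  python3 -m handwheel '{"delta_pos":[[0,0,0],[0,0,0]],"rot":[[0,0,0.025],[0,0,0]]}' >/dev/null; python3 st.py
```

```text
22.52 [ 0.555 -0.179  0.129] yaw -1.203 F [-4.517  2.974  0.64 ] T [ 0.646  0.746 -0.137] sd [0.015 0.022 0.019] 0.013745200706524189 -0.4
22.98 [ 0.555 -0.179  0.129] yaw -1.229 F [-4.321  3.534 -0.032] T [ 0.694  0.767 -0.136] sd [0.007 0.014 0.016] 0.014115214743038144 -0.42
```

```bash
python3 -m handwheel '{"delta_pos":[[0,-0.12,0],[0,0,0]],"rot":[[0,0,0],[0,0,0]]}' >/dev/null; python3 st.py;  python3 -m handwheel '{"delta_pos":[[0,0,0],[0,0,0]],"rot":[[0,0,0.02],[0,0,0]]}' >/dev/null; python3 st.py; python3 - <<'E'
from h import *
# jaw: look for red ridge / green stripe, side camera
for n in('side','top'):
    im=eyes.snapshot(n);cv2.imwrite(f'pics/{n}_k1.png',im);h=cv2.cvtColor(im,cv2.COLOR_BGR2HSV)
    b=proj([[.53,-.038,.055]],cam(n))[0].astype(int);u,v=b-14
    hh=h[v:v+28,u:u+28];m=((hh[...,0]<8)|(hh[...,0]>172))&(hh[...,1]>120)&(hh[...,2]>60);g=(hh[...,0]>40)&(hh[...,0]<85)&(hh[...,1]>80)&(hh[...,2]>40)
    y,x=np.nonzero(m);o=cv2.imread(f'pics/{n}0.png');ho=cv2.cvtColor(o,cv2.COLOR_BGR2HSV)[v:v+28,u:u+28];mo=((ho[...,0]<8)|(ho[...,0]>172))&(ho[...,1]>120)&(ho[...,2]>60);yo,xo=np.nonzero(mo)
    print(n,'red now',len(x),x.mean()+u if len(x) else 0,y.mean()+v if len(y) else 0,'start',len(xo),xo.mean()+u,yo.mean()+v,'green',g.sum())
    print('px per mm inward',proj([[.5258,.0265,.055],[.5259,.0255,.055]],cam(n))[1]-proj([[.5258,.0265,.055]],cam(n))[0])
E
```

```text
23.43 [ 0.555 -0.179  0.129] yaw -1.229 F [-1.769 -0.804 -6.028] T [-0.299  0.19  -0.145] sd [0.084 0.043 0.023] 0.01335489045893801 -0.42
23.88 [ 0.555 -0.179  0.129] yaw -1.249 F [ -0.546  -4.918 -10.017] T [-1.022 -0.108 -0.147] sd [0.133 0.083 0.018] 0.013738254541111493 -0.43
side red now 28 265.89285714285717 203.46428571428572 start 34 265.6764705882353 201.73529411764707 green 0
px per mm inward [0.37990226 0.26288096]
top red now 0 0 0 start 6 278.5 192.5 green 0
px per mm inward [ 0.51737357 -0.04476935]
```

```bash
python3 -m handwheel '{"delta_pos":[[0,0.07,0],[0,0,0]],"rot":[[0,0,0.0],[0,0,0]]}' >/dev/null; python3 st.py;  python3 -m handwheel '{"delta_pos":[[0,0,0],[0,0,0]],"rot":[[0,0,0.02],[0,0,0]]}' >/dev/null; python3 st.py
```

```text
24.43 [ 0.555 -0.179  0.129] yaw -1.248 F [ -1.199  -4.492 -10.16 ] T [-0.93   0.044 -0.186] sd [0.048 0.011 0.029] 0.013936479415034647 -0.43
24.88 [ 0.555 -0.179  0.129] yaw -1.268 F [ -1.045  -4.813 -10.331] T [-1.073  0.106 -0.155] sd [0.03  0.031 0.039] 0.013966666461865179 -0.45
```

```bash
python3 -m handwheel '{"delta_pos":[[0,0.03,0.06],[0,0,0]],"rot":[[0,0,0.0],[0,0,0]]}' >/dev/null; python3 st.py;  python3 -m handwheel '{"delta_pos":[[0,0,0],[0,0,0]],"rot":[[0,0,0.02],[0,0,0]]}' >/dev/null; python3 st.py
```

```text
25.32 [ 0.555 -0.179  0.129] yaw -1.268 F [-4.454 -2.311  0.008] T [-0.566  0.889 -0.133] sd [0.033 0.012 0.026] 0.013628056466866103 -0.45
25.77 [ 0.555 -0.179  0.129] yaw -1.288 F [-4.815 -2.253 -0.219] T [-0.601  0.926 -0.143] sd [0.028 0.026 0.023] 0.013655760552515328 -0.46
```

```bash
for i in 1; do python3 -m handwheel '{"delta_pos":[[-0.04,0,0],[0,0,0]],"rot":[[0,0,0.02],[0,0,0]]}' >/dev/null; python3 st.py; done; python3 -m handwheel '{"delta_pos":[[0,0,0],[0,0,0]],"rot":[[0,0,0.02],[0,0,0]]}' >/dev/null; python3 st.py; python3 - <<'E'
from h import *
im=eyes.snapshot('side');cv2.imwrite('pics/side_k2.png',im);a=cv2.imread('pics/side_k1.png')
b=proj([[.53,-.038,.055]],cam('side'))[0].astype(int);print(b)
u,v=b-20;g=lambda i:i[v:v+40,u:u+40].astype(np.float32)
d=np.abs(g(im)-g(a)).max(2);print('changed px vs k1',(d>40).sum())
h=cv2.cvtColor(im,cv2.COLOR_BGR2HSV)[v:v+40,u:u+40];gr=(h[...,0]>40)&(h[...,0]<85)&(h[...,1]>80)&(h[...,2]>40);print('green',gr.sum())
E
```

```text
26.23 [ 0.555 -0.179  0.129] yaw -1.308 F [-4.58  -1.115  3.521] T [-0.275  0.959 -0.099] sd [0.068 0.061 0.025] 0.013598705727858443 -0.48
26.68 [ 0.555 -0.179  0.129] yaw -1.328 F [-4.941 -0.735  5.474] T [-0.171  1.071 -0.074] sd [0.029 0.013 0.012] 0.013940182132263237 -0.5
[266 204]
changed px vs k1 68
green 1
```

```bash
cat > jaw.py <<'E'
from h import *
import sys
im=eyes.snapshot('side');cv2.imwrite(f'pics/{sys.argv[1]}.png',im)
up=lambda i:cv2.resize(i,None,fx=8,fy=8,interpolation=cv2.INTER_CUBIC)
# red ridge left of the cap, columns <= 267, start vs now
T=up(cv2.imread('pics/side0.png')[198:213,258:267])
for n in('side0','sd3','side_k1','side_k2',sys.argv[1]):
    A=up(cv2.imread(f'pics/{n}.png')[192:220,252:274]);m=cv2.matchTemplate(A,T,cv2.TM_CCOEFF_NORMED)
    _,q,_,l=cv2.minMaxLoc(m);print(n,'shift px',(l[0]-48)/8,(l[1]-48)/8,'score %.2f'%q)
h=cv2.cvtColor(im,cv2.COLOR_BGR2HSV)[185:220,250:285];print('green',((h[...,0]>40)&(h[...,0]<85)&(h[...,1]>70)&(h[...,2]>35)).sum())
E
python3 jaw.py side_k3; python3 -m handwheel '{"delta_pos":[[0,0,0],[0,0,0]],"rot":[[0,0,0.015],[0,0,0]]}' >/dev/null; python3 st.py
```

```text
side0 shift px 0.0 0.0 score 1.00
sd3 shift px 0.0 0.125 score 0.83
side_k1 shift px 1.25 1.125 score 0.78
side_k2 shift px 1.5 1.25 score 0.73
side_k3 shift px 1.5 1.25 score 0.73
green 2
27.23 [ 0.555 -0.179  0.129] yaw -1.343 F [-4.885 -0.752  5.654] T [-0.173  1.035 -0.053] sd [0.015 0.032 0.02 ] 0.014105544418726301 -0.51
```

The jaw has moved about 4 mm in and the pull is fading. A couple more tiny steps.

```bash
python3 -m handwheel '{"delta_pos":[[0,0,0],[0,0,0]],"rot":[[0,0,0.015],[0,0,0]]}' >/dev/null; python3 st.py; python3 jaw.py side_k4|tail -2
```

```text
27.68 [ 0.555 -0.179  0.129] yaw -1.358 F [-4.234 -0.682  5.973] T [-0.178  1.036 -0.013] sd [0.021 0.024 0.016] 0.013438273666915307 -0.52
side_k4 shift px 1.625 1.25 score 0.72
green 2
```

```bash
python3 -m handwheel '{"delta_pos":[[0,0,0],[0,0,0]],"rot":[[0,0,0.015],[0,0,0]]}' >/dev/null; python3 st.py; python3 jaw.py side_k5|tail -2
```

```text
28.18 [ 0.555 -0.179  0.129] yaw -1.373 F [-5.042 -1.102  5.65 ] T [-0.157  1.078 -0.077] sd [0.033 0.022 0.02 ] 0.013839384323813852 -0.53
side_k5 shift px 1.625 1.25 score 0.71
green 2
```

```bash
python3 -m handwheel '{"delta_pos":[[0,0,0],[0,0,0]],"rot":[[0,0,0.015],[0,0,0]]}' >/dev/null; python3 st.py; python3 jaw.py side_k6|tail -2
```

```text
28.68 [ 0.555 -0.179  0.129] yaw -1.388 F [-5.301 -0.676  5.964] T [-0.18   1.05  -0.045] sd [0.01  0.009 0.045] 0.013607375880562052 -0.54
side_k6 shift px 1.625 1.25 score 0.69
green 2
```

```bash
python3 - <<'E'
from h import *
# bar yaw now against start, side camera silhouette (gripper in the way -> only as a hint); finger symmetric width
s=r.sense();print(s['finger_force'],s['time_s'])
E
```

```text
22.357426285743713 28.775
```

The jaw position hasn't changed over the last steps and the torque is near zero, so it's in. I'll release, rise and verify.

```bash
python3 -m handwheel '{"delta_pos":[[0,0,0],[0,0,0],[0,0,0],[0,0,0],[0,0,-0.5],[0,0,-1.5],[0,0,-3],[0,0,-4],[0,0,-3],[0,0,0]],"rot":[[0,0,0],[0,0,0],[0,0,0],[0,0,0],[0,0,0],[0,0,0],[0,0,0],[0,0,0],[0,0,0],[0,0,0]]}' 0.6; python3 jaw.py side_k7|tail -2; python3 - <<'E'
from h import *
print('bar',knobfit(cv2.imread('pics/side_k7.png'),cam('side'),(.553,-.1797),.1),'start',knobfit(cv2.imread('pics/side0.png'),cam('side'),(.553,-.1797),.69))
# green stripe, top view (unblocked) near the jaw's back end, before and after
t=eyes.snapshot('top');cv2.imwrite('pics/top_k7.png',t)
for n in('top0','top_k7','side0','side_k7'):
    im=cv2.imread(f'pics/{n}.png').astype(int);c=cam(n.split('_')[0].rstrip('0'))
    b=proj([[.528,-.028,.046]],c)[0].astype(int);a=im[b[1]-8:b[1]+9,b[0]-10:b[0]+11];print(n,'green-excess px',((a[...,1]-np.maximum(a[...,0],a[...,2]))>15).sum(),(a[...,1]-np.maximum(a[...,0],a[...,2])).max())
E
```

```text
time_s: 30.02
position: [0.5557, -0.1797, 0.2515]
ee_rot: [0.996, 0.091, 0.003, 0.001]
wrist_force: [0.0, 0.1, -1.2]
grip_width: 0.0513
finger_force: 0.0
side_k7 shift px 1.875 1.25 score 0.80
green 2
bar (array([ 5.52732317e+02, -1.79825724e+02,  2.61096683e-01]), np.float64(0.8701327931577763)) start (array([ 553.21151849, -179.38025131,    0.6859373 ]), np.float64(0.888870810283111))
top0 green-excess px 0 -2
top_k7 green-excess px 34 40
side0 green-excess px 0 3
side_k7 green-excess px 2 23
```

The green stripe shows in the top view, the jaw is about 4 mm in, and the knob has turned about 0.42 rad. The arm is clear, so I'm handing in.

```bash
python3 -c "
from workcell import workorder
print(workorder.hand_in())"
```

```text
the job is handed in; nothing more can be done
None
```

The job is handed in with no verdict returned: the black-capped fitting is seated upright in the nest, the knob turned about 0.42 rad clockwise until the jaw snapped in (about 4 mm in, green stripe showing), the yellow-capped fittings were not touched, and the arm is clear.

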